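# Fit the lamp plug in the reader's shuttered bayonet port and hold it home

### The arm

A 6-joint arm with a two-finger parallel gripper is mounted at the origin on the work surface. World frame = base frame: x ahead of the robot, y to its left, z up, the work surface at z = 0. Lengths are in m, angles in rad, forces in N, time in s.
With the tool pointing down it reaches from about 0.425 to 0.95 m from the base axis. Payload 3.5 kg.
Tool frame: the origin (TCP) lies midway between the tips of the shut fingers; the grasp point (between the pads) lies 19 mm behind it; z points along the fingers, y is the direction in which the jaws open and shut (so a half turn about z gives the same grasp; the last joint's range is limited). The gripper opens to 85 mm and grips with 20 to 120 N. Pads are 22 mm wide; open, the fingers measure 114 mm over their backs; the gripper's body (76 mm by 85 mm) begins 54 mm behind the grasp point. The pads swing forward as they close: fully open they stand 13 mm farther back than shut.
Start: joints at [1.055, 0.286, 1.577, -0, 1.279, -0.15], TCP at [0.241, 0.63, 0.231] pointing down, gripper open.
Joint ranges: [-2.77, 2.77], [-0.9, 2.22], [0.21, 2.48], [-1.53, 4.67], [0.24, 2.81], [-2.84, 2.84]. Speed limits (rad/s): [2.79, 2.79, 3.14, 3.14, 3.14, 3.14].

### API

Orientations are given as a unit quaternion [x, y, z, w].
In Python, from plant import ctrl gives the robot as it stands.
- The arm moves only by the tool apply_moves, never from a script. Its argument "moves" is a list that holds one entry, the list of rows, each a list of 7 numbers: the shift along the tool's x, y, z in m, then the turn, a rotation vector about the tool's x, y, z in degrees, then the gripper's target within -1 to 1 (shut at 1, half-way at 0, fully open at -1). In form: [[[tx, ty, tz, ax, ay, az, hand], ...]]. A call has 1 to 12 rows; each row shifts and turns the pose as measured when the row begins, along the tool's axes as they then stand; what a row does not reach is not made up. A row lasts 1/10 s, in which the tool goes at most 50 mm and 8.59 degrees, less where a joint would pass 70% of its speed; a pose out of reach is approached as far as the arm can. A call with a gripper value outside its range is refused whole. The fingers move at their own pace and stop on an object; "force" is the grip in N (left out, the last holds). Time passes only in rows, so rows that do not move let the fingers close. It gives the time, the measured TCP pose, the force and the opening at its end, in the units of the state.
- ctrl.get_state(): the state, without advancing time (a new reading comes with each control period).
- ctrl.read_camera(name): name is "side" or "top"; returns the picture (400x640x3 uint8, red, green, blue); there is no depth.
- ctrl.get_calibration(name): a dict with "camera_matrix" (3x3 intrinsics, pixels), "cam_to_world" (4x4, takes a point from camera to world coordinates). Camera axes: x right, y up, looking along -z (the intrinsics and any distortion apply to the point x, -y, -z); pixel columns grow to the right and rows downward; lengths in m; the calibration is good to about 2 mm. A picture is of the moment at which its call begins. get_calibration takes no time and is no camera call.
- ctrl.sign_off(): hands the job in, once; it reports no verdict.
The state is a dict: "time": time; "qpos": joint angles; "dq": joint speeds; "joint_efforts": joint torques, N m; "eef_pos": TCP position; "tcp_rot": TCP orientation; "contact_force": force on the tool from outside, world axes, zero at the start; "wrist_torque": the same for the moment, N m; "opening": opening from 0.0 (shut) to 1.0 (fully open).
Only numpy, scipy, OpenCV 4.12 (cv2) and the standard library are available. Lean on these libraries where they do the work, as an engineer would, in place of code of your own. Each camera call takes 0.05 s, during which the arm holds its last target. There are 200 camera calls.

### The job

Slide the reader's port shutter fully open, then take the lamp plug (the one with the bar grip and two side pins), push it straight down into the port with its pins in the two slots, and turn it a quarter turn clockwise (seen from above) against the spring. Finish while still gripping it: keep it turned and pressed fully home, flange flush on the collar, because the springs push it back up if you let go. Leave the dust plug and the bottle where they stand.

Things in the scene. Friction and masses are not known exactly. Their poses are not given: they have to be found in the camera images.
- reader: The reader: a low cream bench instrument with a black deck, 200 (x) x 300 (y) x 76 mm, fixed; yaw varies. Origin: centre of its underside, z up. Its bayonet port is 70 mm to -y of its centre. Two shutter rails 6 mm wide stand on the deck at x = +/-43 mm, 85 mm above the bench; a cream ridge along the far (+x) edge is as high.
- port (a point): Centre of the port's mouth, on top of a steel collar (72 mm wide, bore 34 mm), 80 mm above the bench. Axes as the reader's: two slots run from the bore along +x and -x, 11 mm wide, to 24 mm from the axis; y = the way the shutter opens; z up. The lip is 9 mm thick: pins pushed below it turn only clockwise seen from above (negative yaw), to a stop at about 93 degrees.
- plunger: Brass spring plunger in the port, 24 mm diameter. Origin: centre of its face, 8 mm below the mouth at rest. It pushes the plug back up: 2 N at first, 10 N when the plug is home. A plug turned but not pressed rises 4 mm, up against the lip.
- return_ring: Sprung ring inside the port (origin at the port's mouth) with two vanes that the pins push round: resists the turn with 0.03 to 0.16 N m. If the plug is let go, it rises 4 mm to the lip and is turned some way back.
- shutter_tab (a point): Top centre of the shutter's upright grey grip tab: 32 mm along the port's x, 12 mm thick along its y, 30 mm tall, on an aluminium plate (68 x 95 mm, 4 mm thick) lying over the collar. The tab is 55 mm from the port's axis towards port +y when closed, 130 mm when open. Axes as the port's.
- shutter (a joint): Shutter position in m: 0 = closed over the port, 0.075 = fully open at its end stop; grows along the port's +y. About 2 N of friction; stays where it is left. It starts up to 20 mm open, still covering the port.
- lamp_plug: Lamp plug, 105-210 g, upright on the bench. Origin: centre of underside, z up. Barrel 30 mm dia. (nose 24 mm, taper 4 mm), z 0-26; flange 52 mm dia., z 26-32; bar grip 46 mm along x, 16 mm thick along y, z 32-62. Two 7 mm round pins along +x and -x reach 22 mm from the axis at z = 9.5. A half turn makes no difference. Home: on the port's axis, origin 26 mm below the port point.
- dust_plug: Bystander: a grey plug of the same size with a round knob (32 mm diameter, 58 mm tall overall) and no pins, standing on the bench. Origin at its underside.
- reagent: Bystander: a white bottle 52 mm diameter, 105 mm tall, standing on the bench. Origin at its underside.
Mind the look-alikes: they are no part of the job. What is shaped like the lamp_plug but yellow is not meant.

How it is judged:
On the way, in this order (a step that is already met when the one before it is completed fails the run):
1. the shutter is slid fully open (value of joint shutter above 0.068 m), for 0.2 s.
2. the lamp plug is in the port, pins down in the slots, not yet turned (horizontal distance between lamp_plug and port below 0.006 m and z of lamp_plug in the frame of port below -0.012 m and angle between the x axis of lamp_plug and the x axis of port, either way round below 0.5 rad).
3. the plug is turned a quarter turn and held pressed home (horizontal distance between lamp_plug and port below 0.004 m and z of lamp_plug in the frame of port below -0.0235 m and angle between the x axis of lamp_plug and the y axis of port, either way round below 0.2 rad and angle between lamp_plug's own z axis and vertical below 0.12 rad and contact force between the fingers and lamp_plug above 3 N), for 0.3 s.
At the end, for the whole second after the job is handed in: Shutter open at least 68 of 75 mm; lamp plug within 4 mm of the port axis, upright within 7 degrees, flange within 2.5 mm of flush on the collar, pins within 11 degrees of square to the slots, at rest, and the fingers still on it with at least 3 N (all of step 3 and value of joint shutter above 0.068 m and linear speed of lamp_plug below 0.02 m/s); the arm keeps its last pose, push and grip.
It fails at once if the dust plug or the bottle is pushed more than 30 mm or tipped ((distance of dust_plug from where it was at the start of the episode above 0.03 m or angle between dust_plug's own z axis and vertical above 0.35 rad) or (distance of reagent from where it was at the start of the episode above 0.03 m or angle between reagent's own z axis and vertical above 0.35 rad)).
It also fails if it takes over 58 s, if anything falls off the work surface, if the arm or the gripper's body presses on something with over 40 N, if the wrist force passes 120 N, or if a joint passes its speed limit or range.

## Working session

There is one attempt and no reset: what is moved stays moved. The work goes in short steps, Python scripts to look and compute and a tool call to move; the robot and the scene stay as the last step left them, time stands still between calls to the robot, and variables do not carry over. Pictures are saved under pics/ and viewed, about 8 in all and at most 12, crops included, and the job is handed in when it is done.

Besides the shell and the picture viewer there is one more tool, called after ">>>" by a JSON object that holds its "api" and its "payload". apply_moves: Moves the arm, as the interface text tells. Its arguments: {"type":"object","properties":{"moves":{"type":"array","items":{"type":"array","items":{"type":"array","items":{"type":"number"}}}},"force":{"type":"number"}},"required":["moves"]}

```bash
mkdir -p pics; ls; cat > h.py <<'E'
import numpy as np, cv2
from plant import ctrl
def snap(cam,fn=None):
    im=np.array(ctrl.read_camera(cam))
    if fn: cv2.imwrite('pics/'+fn,cv2.cvtColor(im,cv2.COLOR_RGB2BGR))
    return im
def ray(cam,u,v,z):
    c=ctrl.get_calibration(cam);K=np.array(c['camera_matrix']);T=np.array(c['cam_to_world'])
    d=np.linalg.inv(K)@[u,v,1];d=T[:3,:3]@[d[0],-d[1],-d[2]];o=T[:3,3]
    return o+d*(z-o[2])/d[2]
def proj(cam,p):
    c=ctrl.get_calibration(cam);K=np.array(c['camera_matrix']);T=np.array(c['cam_to_world'])
    q=T[:3,:3].T@(np.array(p)-T[:3,3]);q=K@[q[0],-q[1],-q[2]];return q[:2]/q[2]
E
python3 - <<'E'
from h import *
np.set_printoptions(precision=4,suppress=True)
for c in('top','side'):
    snap(c,c+'0.png');print(ctrl.get_calibration(c))
print(ctrl.get_state())
E
```

```text
pics
{'camera_matrix': array([[494.9255,   0.    , 313.1606],
       [  0.    , 494.9255, 197.7162],
       [  0.    ,   0.    ,   1.    ]]), 'cam_to_world': array([[ 0.0103,  0.9987, -0.0508,  0.4676],
       [-0.9995,  0.0118,  0.0296, -0.0528],
       [ 0.0302,  0.0505,  0.9983,  1.0706],
       [ 0.    ,  0.    ,  0.    ,  1.    ]])}
{'camera_matrix': array([[507.6904,   0.    , 320.1638],
       [  0.    , 507.6904, 202.2719],
       [  0.    ,   0.    ,   1.    ]]), 'cam_to_world': array([[ 0.993 ,  0.0801, -0.0865,  0.4372],
       [-0.1178,  0.6977, -0.7066, -0.8262],
       [ 0.0038,  0.7119,  0.7023,  0.8425],
       [ 0.    ,  0.    ,  0.    ,  1.    ]])}
{'time': 0.1, 'qpos': array([ 1.055 ,  0.2871,  1.578 ,  0.    ,  1.2786, -0.15  ]), 'dq': array([-0.0004,  0.0001, -0.0041,  0.0007,  0.0005,  0.0002]), 'joint_efforts': array([  0.0004, -40.7292, -29.3702,  -0.0002,   0.0034,  -0.    ]), 'eef_pos': array([0.2411, 0.6298, 0.2301]), 'tcp_rot': array([ 0.1819,  0.9833, -0.001 , -0.0004]), 'contact_force': array([-0.327 ,  0.0396,  0.2738]), 'wrist_torque': array([-0.0237, -0.0209,  0.0557]), 'opening': 0.9960395135970863}
```

View pics/top0.png

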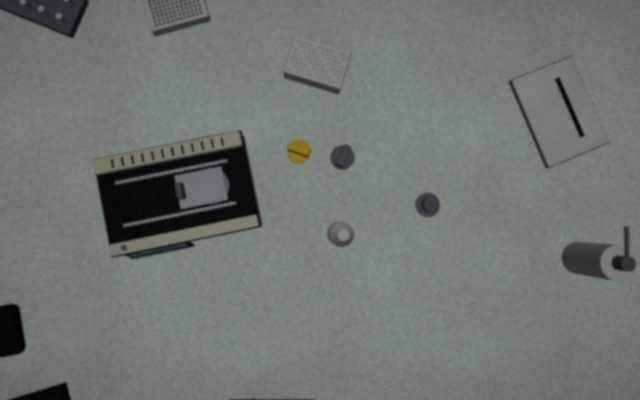

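View pics/side0.png

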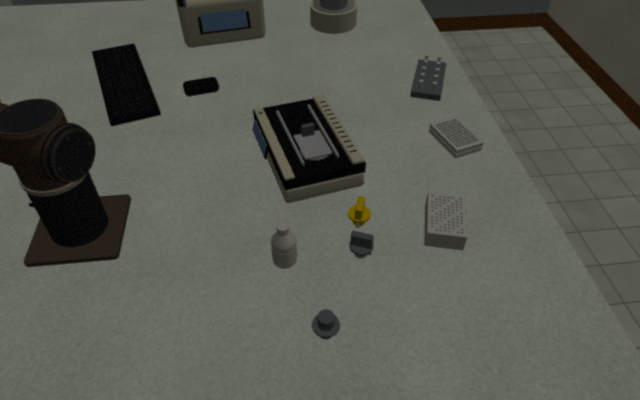

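Top view: reader at about (178,193), shutter tab (181,191), lamp plug (343,157), yellow decoy (298,151), dust plug (427,204), bottle (341,234). Next I'll enlarge crops to measure edges.

```bash
python3 - <<'E'
from h import *
ims=[snap('top') for _ in range(4)]
a=np.mean(ims,0).astype(np.uint8)[...,::-1]
A=cv2.resize(a[125:265,85:265],None,fx=4,fy=4,interpolation=cv2.INTER_CUBIC)
cv2.imwrite('pics/r.png',cv2.convertScaleAbs(A,alpha=1.5))
s=np.mean([snap('side') for _ in range(4)],0).astype(np.uint8)[...,::-1]
B=cv2.resize(a[130:185,270:370],None,fx=7,fy=7,interpolation=cv2.INTER_CUBIC)[:,:]
C=cv2.resize(s[185:265,330:390],None,fx=7,fy=7,interpolation=cv2.INTER_CUBIC)
D=np.zeros((560,750,3),np.uint8);
B=cv2.resize(B,None,fx=.47,fy=.47);D[:B.shape[0],:B.shape[1]]=B;D[:560,330:]=C[:, :420]
cv2.imwrite('pics/p.png',cv2.convertScaleAbs(D,alpha=1.5))
E
```

```text
(no output)
```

View pics/r.png

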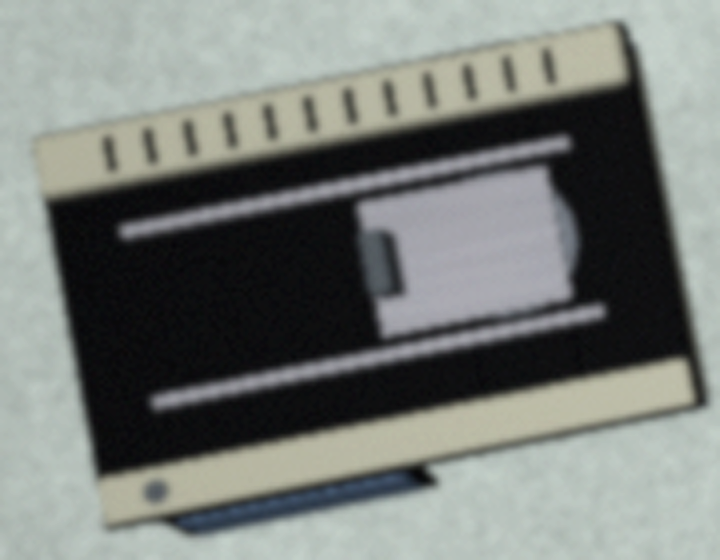

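View pics/p.png

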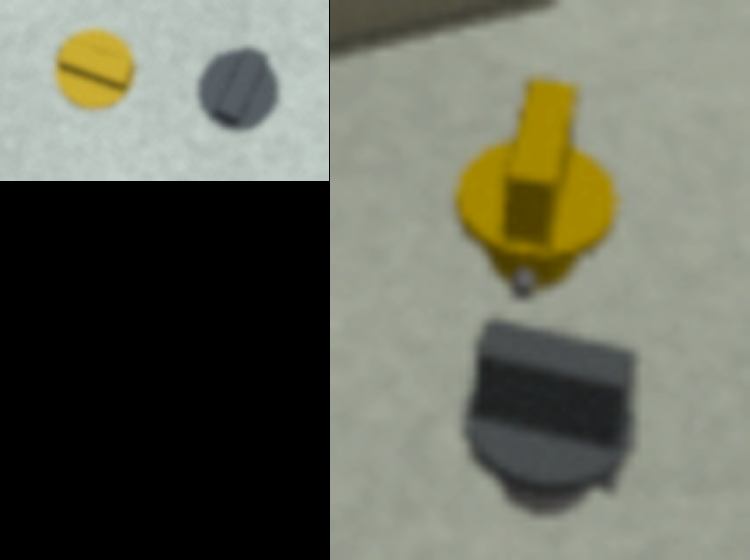

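```bash
cat > m.py <<'E'
from h import *
np.set_printoptions(precision=4,suppress=True)
def T(x,y,z): return ray('top',85+(x+.5)/4-.5,125+(y+.5)/4-.5,z)[:2]
def S(x,y,z): return ray('side',330+(x-330+.5)/7-.5,185+(y+.5)/7-.5,z)[:2]
r1=[T(118,232,.085),T(572,143,.085)];r2=[T(152,403,.085),T(606,312,.085)]
print('rails',r1,r2)
d=(r1[0]-r1[1])+(r2[0]-r2[1]);ey=d/np.linalg.norm(d);ex=np.array([ey[1],-ey[0]])
print('ey',ey,'yaw',np.degrees(np.arctan2(ex[1],ex[0])))
F=np.array([ex,ey]);mid=(r1[0]+r1[1]+r2[0]+r2[1])/4
print('mid',mid,'rail sep',F@(r1[0]-r2[0]),F@(r1[1]-r2[1]),'len',F@(r1[0]-r1[1]))
rel=lambda n,p:print(n,p,F@(p-mid))
rel('ridge far L',T(33,138,.085));rel('ridge far R',T(620,22,.085))
for z in(.076,.085): rel('near L',T(107,525,z));rel('near R',T(695,402,z))
rel('collar edge',T(579,242,.080))
rel('plate TL',T(356,205,.084));rel('plate BL',T(380,338,.084));rel('plate TR',T(550,168,.084));rel('plate BR',T(573,298,.084))
for n,p in dict(tl=(360,233),tr=(386,229),br=(402,294),bl=(375,296)).items(): rel('tab '+n,T(*p,.110))
# lamp
def P(x,y,z):return ray('top',270+(x+.5)/3.29-.5,130+(y+.5)/3.29-.5,z)[:2]
print('flange centre top',P(238,88.5,.032))
c=[S(487,322,.062),S(635,352,.062),S(622,385,.062),S(475,357,.062)]
print('bar',c,np.mean(c,0),[np.linalg.norm(c[i]-c[i-1]) for i in range(4)])
v=c[1]-c[0]+c[2]-c[3];print('bar yaw',np.degrees(np.arctan2(v[1],v[0])))
a=P(247,50,.062);b=P(232,122,.062)
top=cv2.cvtColor(snap('top'),cv2.COLOR_RGB2HSV)
E
python3 m.py
```

```text
rails [array([0.543 , 0.3113]), array([0.5903, 0.0892])] [array([0.4589, 0.2922]), array([0.5063, 0.0708])]
ey [-0.2086  0.978 ] yaw 12.041530538586628
mid [0.5246 0.1909] rail sep [0.0862 0.0011] [0.086  0.0005] len [0.0001 0.2271]
ridge far L [0.589  0.3542] [0.0971 0.1463]
ridge far R [0.6514 0.0664] [ 0.098  -0.1481]
near L [0.3984 0.3156] [-0.0974  0.1483]
near R [0.4621 0.0268] [-0.0954 -0.1474]
near L [0.3991 0.3122] [-0.0975  0.1449]
near R [0.4621 0.026 ] [-0.0955 -0.1481]
collar edge [0.5413 0.0855] [-0.0057 -0.1065]
plate TL [0.558  0.1954] [ 0.0336 -0.0026]
plate BL [0.4922 0.182 ] [-0.0336 -0.0019]
plate TR [0.5777 0.1   ] [ 0.033 -0.1  ]
plate BR [0.5131 0.0873] [-0.0329 -0.0988]
tab tl [0.5421 0.1866] [ 0.0162 -0.0078]
tab tr [0.5442 0.1742] [ 0.0156 -0.0204]
tab br [0.5128 0.1658] [-0.0168 -0.0221]
tab bl [0.5117 0.1787] [-0.0152 -0.0092]
flange centre top [ 0.6084 -0.1437]
bar [array([ 0.5891, -0.1314]), array([ 0.6304, -0.1481]), array([ 0.6241, -0.1603]), array([ 0.5833, -0.1446])] [ 0.6067 -0.1461] [np.float64(0.014455367200197675), np.float64(0.04453537076652808), np.float64(0.013709432286419394), np.float64(0.04370022004533203)]
bar yaw -21.523244463775914
```

```bash
cat >> h.py <<'E'
from scipy.spatial.transform import Rotation as R
PORT=np.array([.5393,.1219,.080]);YAW=12.04
def go(x,y,z,jaw):
    "tool-frame shift (axes as now) and rotvec deg to TCP xyz, jaw-axis yaw deg, tool down"
    s=ctrl.get_state();r=R.from_quat(s['tcp_rot']);p=np.array(s['eef_pos'])
    a=np.radians(jaw);Y=[np.cos(a),np.sin(a),0];Z=[0,0,-1.];X=np.cross(Y,Z)
    t=R.from_matrix(np.array([X,Y,Z]).T)
    np.set_printoptions(precision=4,suppress=True)
    print('t',s['time'],'p',p,'jaw',np.degrees(np.arctan2(*r.as_matrix()[[1,0],1])),'open',s['opening'],'F',s['contact_force'])
    print('shift now-axes',r.inv().apply([x,y,z]-p),'shift after-turn-axes',t.inv().apply([x,y,z]-p),'rot',(r.inv()*t).as_rotvec(degrees=True))
E

```

>>> {"api": "apply_moves", "payload": {"moves": [[[0,0,0,0,0,-8.25,-1],[0,0,0,0,0,-8.25,-1],[0,0,0,0,0,-8.25,-1],[0,0,0,0,0,-8.25,-1],[0,0,0,0,0,0,-1]]], "force": 40}}

```text
time: 1.05
eef_pos: [0.2414, 0.6304, 0.2316]
tcp_rot: [-0.116, 0.993, 0.0, 0.0]
contact_force: [-0.3, -0.9, -0.9]
opening: 1.0
```

```bash
python3 -c "
from h import *
go(.5276,.1767,.2,102.04)"
```

```text
t 1.05 p [0.2414 0.6304 0.2316] jaw 103.28732910715523 open 0.9997501117928905 F [-0.3238 -0.852  -0.8509]
shift now-axes [-0.1742 -0.5073  0.0315] shift after-turn-axes [-0.1852 -0.5034  0.0316] rot [0.0181 0.0169 1.2473]
```

>>> {"api": "apply_moves", "payload": {"moves": [[[-0.0158,-0.046,0.003,0,0,0,-1],[-0.0158,-0.046,0.003,0,0,0,-1],[-0.0158,-0.046,0.003,0,0,0,-1],[-0.0158,-0.046,0.003,0,0,0,-1],[-0.0158,-0.046,0.003,0,0,0,-1],[-0.0158,-0.046,0.003,0,0,0,-1],[-0.0158,-0.046,0.003,0,0,0,-1],[-0.0158,-0.046,0.003,0,0,0,-1],[-0.0158,-0.046,0.003,0,0,0,-1],[-0.0158,-0.046,0.003,0,0,0,-1],[-0.0158,-0.046,0.003,0,0,1.2,-1],[0,0,0,0,0,0,-1]]]}}

```text
time: 2.25
eef_pos: [0.5283, 0.1619, 0.1999]
tcp_rot: [-0.086, 0.996, 0.002, 0.005]
contact_force: [0.2, 0.5, -0.1]
opening: 1.001
```

```bash
python3 -c "
from h import *
go(.5276,.1767,.2,102.04)"
```

```text
t 2.25 p [0.5283 0.1619 0.1999] jaw 99.905830117608 open 1.0007607833563918 F [ 0.217   0.4573 -0.1009]
shift now-axes [-0.0019  0.0147 -0.0001] shift after-turn-axes [-0.0025  0.0146 -0.0001] rot [ 0.204   0.6102 -2.1353]
```

>>> {"api": "apply_moves", "payload": {"moves": [[[-0.002,0.0147,0,0.2,0.6,-2.1,-1],[0,0,0,0,0,0,-1]]]}}

```text
time: 2.45
eef_pos: [0.5279, 0.177, 0.2001]
tcp_rot: [-0.102, 0.995, 0.0, -0.0]
contact_force: [-0.1, -0.5, 0.1]
opening: 1.0
```

```bash
python3 -c "
from h import *
go(.5276,.1767,.094,102.04)"
```

```text
t 2.45 p [0.5279 0.177  0.2001] jaw 101.75419427521814 open 1.0001085054070196 F [-0.1015 -0.4633  0.1192]
shift now-axes [ 0.0003 -0.0003  0.1061] shift after-turn-axes [ 0.0003 -0.0002  0.1061] rot [ 0.0436 -0.0352 -0.2858]
```

>>> {"api": "apply_moves", "payload": {"moves": [[[0,0,0.03,0,0,0,-1],[0,0,0.03,0,0,0,-1],[0,0,0.03,0,0,0,-1],[0,0,0.014,0,0,0,-1],[0,0,0,0,0,0,1],[0,0,0,0,0,0,1],[0,0,0,0,0,0,1],[0,0,0,0,0,0,1],[0,0,0,0,0,0,1],[0,0,0,0,0,0,1],[0,0,0,0,0,0,1]]]}}

```text
time: 3.55
eef_pos: [0.5284, 0.1887, 0.1008]
tcp_rot: [-0.109, 0.994, 0.001, 0.006]
contact_force: [-0.3, -0.2, -3.6]
opening: 0.126
```

```bash
python3 -c "
from h import *
go(.5276,.1767,.094,102.04)"
```

```text
t 3.55 p [0.5284 0.1887 0.1008] jaw 102.4919229887879 open 0.12559994711908942 F [-0.2541 -0.228  -3.5599]
shift now-axes [ 0.0035 -0.0116  0.0068] shift after-turn-axes [ 0.0033 -0.0116  0.0068] rot [0.0135 0.672  0.4519]
```

```bash
python3 - <<'E'
from h import *
a=snap('top')[...,::-1];s=snap('side')[...,::-1]
A=cv2.resize(a[115:265,85:265],None,fx=2.2,fy=2.2,interpolation=cv2.INTER_CUBIC)
B=cv2.resize(s[20:200,220:400],None,fx=2.2,fy=2.2,interpolation=cv2.INTER_CUBIC)
D=np.zeros((400,800,3),np.uint8);D[:A.shape[0],:A.shape[1]]=A;D[:B.shape[0],400:400+B.shape[1]]=B
cv2.imwrite('pics/g.png',cv2.convertScaleAbs(D,alpha=1.5))
E
```

```text
(no output)
```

View pics/g.png

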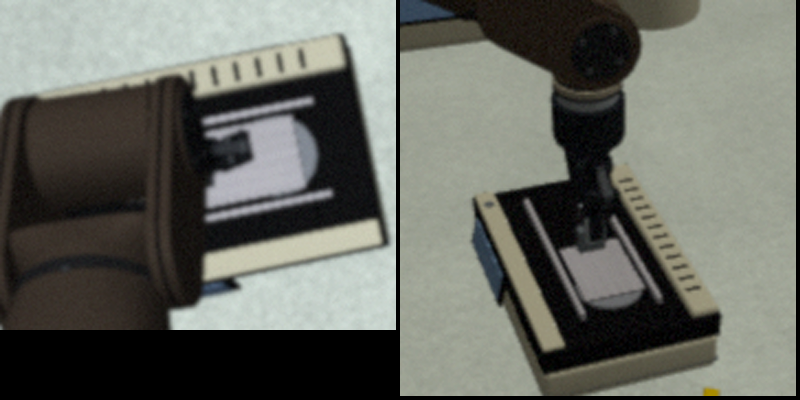

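The fingers hold the tab (side view, around (595,235) in the crop), and the shutter has already moved about 10 mm. Now I'll slide it.

>>> {"api": "apply_moves", "payload": {"moves": [[[0.0,0.012,0.001,0,0,0,1],[0,0.012,0.001,0,0,0,1],[0,0.012,0.001,0,0,0,1],[0,0.012,0,0,0,0,1],[0,0.012,0,0,0,0,1],[0,0.01,0,0,0,0,1],[0,0.006,0,0,0,0,1],[0,0.003,0,0,0,0,1]]]}}

```text
time: 4.45
eef_pos: [0.5142, 0.2531, 0.1005]
tcp_rot: [-0.114, 0.993, -0.023, 0.005]
contact_force: [-1.7, -9.9, 3.7]
opening: 0.131
```

```bash
python3 -c "
from h import *
p=PORT+.130*np.array([-.2086,.978,0])
go(*p[:2],.1,102.04)"
```

```text
t 4.45 p [0.5142 0.2531 0.1005] jaw 103.14544876463417 open 0.13060581578885458 F [-1.7103 -9.9488  3.6717]
shift now-axes [ 0.0029 -0.0034  0.0007] shift after-turn-axes [ 0.0029 -0.0035  0.0005] rot [-2.7167  0.2501  1.1106]
```

>>> {"api": "apply_moves", "payload": {"moves": [[[0,0.004,0,0,0,0,1],[0,0.003,0,0,0,0,1],[0,0,0,0,0,0,0.5],[0,0,0,0,0,0,0.4],[0,0,0,0,0,0,0.4],[0,0,-0.03,0,0,0,0.4],[0,0,-0.04,0,0,0,-1],[0,0,-0.04,0,0,0,-1],[0,0,0,0,0,0,-1]]]}}

```text
time: 5.35
eef_pos: [0.5114, 0.2653, 0.2119]
tcp_rot: [-0.115, 0.993, -0.028, 0.004]
contact_force: [0.7, 0.9, -0.5]
opening: 0.794
```

```bash
python3 -c "
from h import *
go(.608,-.145,.2,68.5)"
```

```text
t 5.35 p [0.5114 0.2653 0.2119] jaw 103.26161547604836 open 0.7942899058612868 F [ 0.7386  0.9131 -0.4886]
shift now-axes [ 0.0001 -0.4201  0.0361] shift after-turn-axes [-0.2402 -0.3463  0.0119] rot [-3.1721  1.0689 34.754 ]
```

>>> {"api": "apply_moves", "payload": {"moves": [[[0,0,0,-3.2,1.0,0,-1],[0,0,0,0,0,8.5,-1],[0,0,0,0,0,8.5,-1],[0,0,0,0,0,8.5,-1],[0,0,0,0,0,8.5,-1],[0,0,0,0,0,0,-1]]]}}

```text
time: 5.95
eef_pos: [0.5107, 0.271, 0.2123]
tcp_rot: [0.184, 0.983, 0.001, -0.006]
contact_force: [0.6, -0.1, -0.8]
opening: 0.998
```

```bash
python3 -c "
from h import *
go(.608,-.145,.2,68.5)"
```

```text
t 5.95 p [0.5107 0.271  0.2123] jaw 68.82345014893059 open 0.9976957976275955 F [ 0.5544 -0.1418 -0.8439]
shift now-axes [-0.2411 -0.3528  0.0097] shift after-turn-axes [-0.243  -0.3514  0.0123] rot [-0.0583 -0.6908  0.3231]
```

>>> {"api": "apply_moves", "payload": {"moves": [[[-0.024,-0.035,0,0,0,0,-1],[-0.024,-0.035,0,0,0,0,-1],[-0.024,-0.035,0,0,0,0,-1],[-0.024,-0.035,0,0,0,0,-1],[-0.024,-0.035,0,0,0,0,-1],[-0.024,-0.035,0,0,0,0,-1],[-0.024,-0.035,0,0,0,0,-1],[-0.024,-0.035,0,0,0,0,-1],[-0.024,-0.035,0,0,0,0,-1],[-0.02,-0.03,0,0,0,0,-1],[0,0,0,0,0,0,-1]]]}}

```text
time: 7.05
eef_pos: [0.6186, -0.1416, 0.2043]
tcp_rot: [0.159, 0.987, 0.004, -0.005]
contact_force: [-0.9, 0.6, -0.2]
opening: 1.001
```

```bash
python3 - <<'E'
from h import *
go(.608,-.145,.2,68.5)
a=snap('top')[...,::-1];s=snap('side')[...,::-1]
A=cv2.resize(a[115:265,85:265],None,fx=4,fy=4,interpolation=cv2.INTER_CUBIC)
cv2.imwrite('pics/o.png',cv2.convertScaleAbs(A,alpha=1.5))
E
```

```text
t 7.05 p [ 0.6186 -0.1416  0.2043] jaw 71.71535327088854 open 1.0006693928318398 F [-0.8873  0.641  -0.1646]
shift now-axes [ 0.0089 -0.0065  0.0043] shift after-turn-axes [ 0.0086 -0.007   0.0043] rot [ 0.3469 -0.5939  3.2172]
```

View pics/o.png

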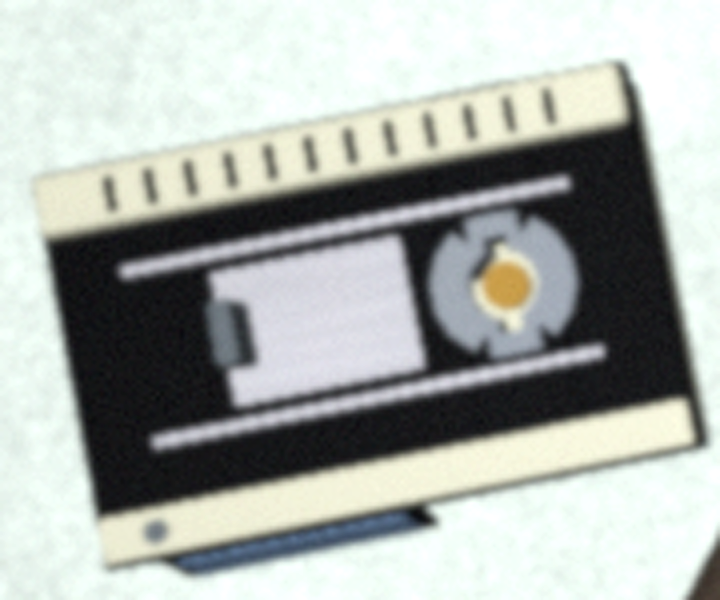

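```bash
python3 - <<'E'
from h import *
np.set_printoptions(precision=4,suppress=True)
T=lambda x,y,z: ray('top',85+(x+.5)/4-.5,115+(y+.5)/4-.5,z)
print('collar',T(504.5,283.5,.08),'plunger',T(508,285,.072),'tab',T(230,334,.114))
p=T(504.5,283.5,.08);ey=np.array([-.2086,.978]);d=T(230,334,.114)[:2]-p[:2];print('tab dist along y',d@ey)
a=cv2.imread('pics/top0.png');f=a[135:180,325:362].astype(int)
m=(np.abs(f-np.median(a.reshape(-1,3),0)).sum(2)>110).astype(np.uint8)
m=cv2.morphologyEx(m,cv2.MORPH_CLOSE,np.ones((3,3)))
c=max(cv2.findContours(m,0,cv2.CHAIN_APPROX_NONE)[0],key=cv2.contourArea)
e=cv2.fitEllipse(c);print(e,cv2.minEnclosingCircle(c));u=e[0][0]+325,e[0][1]+135
print(ray('top',*u,.032),'proj size',52e-3*495/1.04)
print('lamp now->',proj('top',[.6075,-.145,.032]))
E
```

```text
collar [0.5401 0.1224 0.08  ] plunger [0.5399 0.1221 0.072 ] tab [0.5117 0.2466 0.114 ]
tab dist along y 0.12738896246993253
((17.043743133544922, 21.777801513671875), (22.03908920288086, 23.47941017150879), 27.904300689697266) ((17.409090042114258, 21.590909957885742), 12.231513023376465)
[ 0.6079 -0.1438  0.032 ] proj size 24.749999999999996
lamp now-> [342.5913 156.9869]
```

>>> {"api": "apply_moves", "payload": {"moves": [[[0.009,-0.006,0.004,0.3,-0.6,3.2,-0.3],[0,0,0,0,0,0,-0.3],[0,0,0.03,0,0,0,-0.3],[0,0,0.03,0,0,0,-0.3],[0,0,0,0,0,0,-0.3]]]}}

```text
time: 7.65
eef_pos: [0.6085, -0.1332, 0.1404]
tcp_rot: [0.178, 0.984, 0.002, 0.001]
contact_force: [-0.3, 0.6, -0.3]
opening: 0.65
```

```bash
python3 -c "
from h import *
go(.6077,-.1443,.036,68.5)"
```

```text
t 7.65 p [ 0.6085 -0.1332  0.1404] jaw 69.50694640077428 open 0.6500094998536086 F [-0.3401  0.609  -0.3185]
shift now-axes [-0.003  -0.0113  0.1044] shift after-turn-axes [-0.0034 -0.0107  0.1044] rot [0.3012 0.0914 1.0067]
```

>>> {"api": "apply_moves", "payload": {"moves": [[[-0.003,-0.011,0.03,0.3,0,1.0,-0.3],[0,0,0,0,0,0,-0.3],[0,0,0.02,0,0,0,-0.3],[0,0,0,0,0,0,-0.3],[0,0,0,0,0,0,-0.3]]]}}

```text
time: 8.15
eef_pos: [0.6133, -0.1408, 0.0993]
tcp_rot: [0.181, 0.983, -0.0, 0.006]
contact_force: [-0.2, -0.6, 0.3]
opening: 0.649
```

```bash
python3 -c "
from h import *
go(.6077,-.1443,.036,68.5)"
```

```text
t 8.15 p [ 0.6133 -0.1408  0.0993] jaw 69.1239253350718 open 0.6485373516661482 F [-0.2016 -0.5723  0.2766]
shift now-axes [ 0.0048 -0.0054  0.0632] shift after-turn-axes [ 0.0039 -0.0053  0.0633] rot [0.1207 0.7039 0.6232]
```

>>> {"api": "apply_moves", "payload": {"moves": [[[0.0045,-0.0054,0.01,0.1,0.7,0.6,-0.3],[0,0,0.01,0,0,0,-0.3],[0,0,0.01,0,0,0,-0.3],[0,0,0,0,0,0,-0.3],[0,0,0,0,0,0,-0.3]]]}}

```text
time: 8.65
eef_pos: [0.6096, -0.1449, 0.0722]
tcp_rot: [0.186, 0.983, -0.0, 0.003]
contact_force: [0.3, -0.3, -0.1]
opening: 0.646
```

```bash
python3 -c "
from h import *
go(.6077,-.1443,.036,68.5)"
```

```text
t 8.65 p [ 0.6096 -0.1449  0.0722] jaw 68.55721758451664 open 0.6462663824571566 F [ 0.253  -0.3113 -0.0566]
shift now-axes [ 0.0022 -0.0001  0.0362] shift after-turn-axes [ 0.002  -0.0001  0.0362] rot [0.0243 0.367  0.0571]
```

>>> {"api": "apply_moves", "payload": {"moves": [[[0.002,0,0.01,0,0.4,0,-0.3],[0,0,0.01,0,0,0,-0.3],[0,0,0.01,0,0,0,-0.3],[0,0,0.005,0,0,0,-0.3],[0,0,0,0,0,0,-0.3]]]}}

```text
time: 9.15
eef_pos: [0.6071, -0.144, 0.0334]
tcp_rot: [0.186, 0.983, 0.001, -0.001]
contact_force: [0.2, 0.3, -0.0]
opening: 0.65
```

```bash
python3 -c "
from h import *
go(.6077,-.1443,.036,68.5)"
```

```text
t 9.15 p [ 0.6071 -0.144   0.0334] jaw 68.54952293725219 open 0.650286853042405 F [ 0.1625  0.2549 -0.0257]
shift now-axes [-0.0007 -0.0001 -0.0026] shift after-turn-axes [-0.0007 -0.0001 -0.0026] rot [ 0.0299 -0.1514  0.0496]
```

>>> {"api": "apply_moves", "payload": {"moves": [[[-0.0007,0,-0.003,0,0,0,-0.3],[0,0,0,0,0,0,0.3],[0,0,0,0,0,0,1],[0,0,0,0,0,0,1],[0,0,0,0,0,0,1],[0,0,0,0,0,0,1],[0,0,0,0,0,0,1]]], "force": 80}}

```text
time: 9.85
eef_pos: [0.6083, -0.1444, 0.0372]
tcp_rot: [0.186, 0.983, 0.0, -0.001]
contact_force: [0.9, -0.4, -0.8]
opening: 0.167
```

```bash
python3 -c "
from h import *
go(.6077,-.1443,.2,68.5)"
```

```text
t 9.85 p [ 0.6083 -0.1444  0.0372] jaw 68.55411154519315 open 0.1672866262221202 F [ 0.9361 -0.3732 -0.8004]
shift now-axes [ 0.0008 -0.0001 -0.1628] shift after-turn-axes [ 0.0006 -0.0002 -0.1628] rot [ 0.031  -0.0735  0.0541]
```

>>> {"api": "apply_moves", "payload": {"moves": [[[0,0,-0.02,0,0,0,1],[0,0,-0.04,0,0,0,1],[0,0,-0.04,0,0,0,1],[0,0,-0.04,0,0,-4,1],[0,0,-0.02,0,0,-8,1],[0,0,0,0,0,-8,1],[0,0,0,0,0,-8,1],[0,0,0,0,0,-5,1],[0,0,0,0,0,0,1]]]}}

```text
time: 10.75
eef_pos: [0.6062, -0.1438, 0.2009]
tcp_rot: [-0.112, 0.994, 0.002, -0.003]
contact_force: [0.4, -0.3, -0.7]
opening: 0.17
```

```bash
python3 -c "
from h import *
go(.54,.1222,.19,102.04)"
```

```text
t 10.75 p [ 0.6062 -0.1438  0.2009] jaw 102.86434527597244 open 0.1698752452405551 F [ 0.4064 -0.2681 -0.7258]
shift now-axes [0.0052 0.274  0.0123] shift after-turn-axes [0.0092 0.2739 0.0109] rot [ 0.2736 -0.3661  0.8252]
```

>>> {"api": "apply_moves", "payload": {"moves": [[[0.001,0.03,0,0,0,0.8,1],[0.001,0.036,0,0,0,0,1],[0.001,0.036,0,0,0,0,1],[0.001,0.036,0,0,0,0,1],[0.001,0.036,0,0,0,0,1],[0.001,0.036,0,0,0,0,1],[0,0.03,0,0,0,0,1],[0,0.015,0,0,0,0,1],[0,0,0,0,0,0,1],[0,0,0,0,0,0,1]]]}}

```text
time: 11.75
eef_pos: [0.5438, 0.1125, 0.1979]
tcp_rot: [-0.093, 0.996, 0.002, -0.007]
contact_force: [-0.3, 0.2, -2.3]
opening: 0.167
```

```bash
python3 -c "
from h import *
go(.54,.1222,.135,102.04)"
```

```text
t 11.75 p [0.5438 0.1125 0.1979] jaw 100.65312909359645 open 0.16684894866105654 F [-0.2598  0.2038 -2.2848]
shift now-axes [0.0012 0.0099 0.063 ] shift after-turn-axes [0.0017 0.0103 0.0629] rot [ 0.3373 -0.7237 -1.3848]
```

Now hover with the nose just above the mouth (TCP z 0.13) and check.

>>> {"api": "apply_moves", "payload": {"moves": [[[0.0015,0.01,0.02,0.3,-0.7,-1.4,1],[0,0,0.02,0,0,0,1],[0,0,0.02,0,0,0,1],[0,0,0,0,0,0,1],[0,0,0,0,0,0,1]]]}}

```text
time: 12.25
eef_pos: [0.5427, 0.1171, 0.1375]
tcp_rot: [-0.101, 0.995, -0.001, 0.001]
contact_force: [0.7, 0.4, -1.3]
opening: 0.174
```

```bash
python3 -c "
from h import *
go(.54,.1222,.126,102.04)"
```

```text
t 12.25 p [0.5427 0.1171 0.1375] jaw 101.54830522581213 open 0.17393288868363918 F [ 0.7305  0.409  -1.3395]
shift now-axes [0.0017 0.0056 0.0115] shift after-turn-axes [0.0016 0.0056 0.0115] rot [-0.1063  0.1385 -0.4916]
```

>>> {"api": "apply_moves", "payload": {"moves": [[[0.0017,0.0056,0.005,-0.1,0.1,-0.5,1],[0,0,0,0,0,0,1],[0,0,0,0,0,0,1]]]}}

```text
time: 12.55
eef_pos: [0.5417, 0.1214, 0.1348]
tcp_rot: [-0.104, 0.995, -0.0, 0.002]
contact_force: [-0.5, 0.3, -0.9]
opening: 0.175
```

```bash
python3 - <<'E'
from h import *
go(.54,.1222,.122,102.04)
a=snap('top')[...,::-1];s=snap('side')[...,::-1]
A=cv2.resize(a[115:265,105:265],None,fx=2.4,fy=2.4,interpolation=cv2.INTER_CUBIC)
B=cv2.resize(s[90:190,260:360],None,fx=4,fy=4,interpolation=cv2.INTER_CUBIC)
D=np.zeros((400,800,3),np.uint8);D[:A.shape[0],:A.shape[1]]=A;D[:B.shape[0],400:400+B.shape[1]]=B
cv2.imwrite('pics/i.png',cv2.convertScaleAbs(D,alpha=1.5))
E
```

```text
t 12.55 p [0.5417 0.1214 0.1348] jaw 101.95427138606652 open 0.17481834075199407 F [-0.4515  0.2982 -0.9185]
shift now-axes [0.0015 0.0011 0.0128] shift after-turn-axes [0.0015 0.0011 0.0128] rot [-0.0482  0.2622 -0.0856]
```

View pics/i.png

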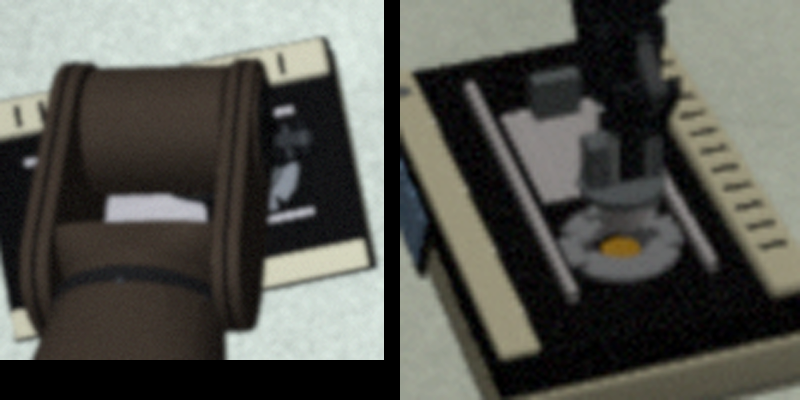

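The plug hovers upright over the open port. In the crop the flange spans about (581–670, 192) and the collar centre is at about (622,243).

```bash
python3 - <<'E'
from h import *
np.set_printoptions(precision=4,suppress=True)
S=lambda x,y:(260+(x-400+.5)/4-.5,90+(y+.5)/4-.5)
print('collar side',ray('side',*S(622,243),.08),'proj port',proj('side',[.54,.1222,.08]),S(622,243))
print('flange px',S(625.5,192),'proj',proj('side',[.5417,.1214,.1296]))
E
```

```text
collar side [0.54   0.1174 0.08  ] proj port [314.916  149.1254] (315.125, 150.375)
flange px (316.0, 137.625) proj [315.6075 132.5178]
```

>>> {"api": "apply_moves", "payload": {"moves": [[[0.0015,0.0011,0.003,0,0.3,-0.1,1],[0,0,0,0,0,0,1],[0,0,0,0,0,0,1]]]}}

```text
time: 12.95
eef_pos: [0.5401, 0.1225, 0.1322]
tcp_rot: [-0.105, 0.994, -0.0, 0.0]
contact_force: [0.5, -0.7, -1.3]
opening: 0.167
```

```bash
python3 -c "
from h import *
go(.54,.1222,.117,102.04)"
```

```text
t 12.95 p [0.5401 0.1225 0.1322] jaw 102.08493426205166 open 0.16690723596863344 F [ 0.4769 -0.7335 -1.3174]
shift now-axes [ 0.0002 -0.0003  0.0152] shift after-turn-axes [ 0.0002 -0.0003  0.0152] rot [-0.0574  0.0003  0.0449]
```

>>> {"api": "apply_moves", "payload": {"moves": [[[0.0002,-0.0003,0.004,0,0,0,1],[0,0,0.004,0,0,0,1],[0,0,0.004,0,0,0,1],[0,0,0,0,0,0,1]]]}}

```text
time: 13.35
eef_pos: [0.5397, 0.1221, 0.1189]
tcp_rot: [-0.105, 0.994, -0.001, -0.0]
contact_force: [-0.3, -0.5, -1.2]
opening: 0.169
```

```bash
python3 -c "
from h import *
go(.54,.1222,.0912,102.04)"
```

```text
t 13.35 p [0.5397 0.1221 0.1189] jaw 102.09123240811235 open 0.1692712189216918 F [-0.2769 -0.5331 -1.1809]
shift now-axes [-0.0003  0.      0.0277] shift after-turn-axes [-0.0003 -0.      0.0277] rot [-0.0558 -0.0272  0.0512]
```

>>> {"api": "apply_moves", "payload": {"moves": [[[-0.0002,0,0.004,0,0,0,1],[0,0,0.004,0,0,0,1],[0,0,0,0,0,0,1]]]}}

```text
time: 13.65
eef_pos: [0.5412, 0.1237, 0.1117]
tcp_rot: [-0.105, 0.995, 0.001, 0.002]
contact_force: [-0.1, 1.1, -2.1]
opening: 0.17
```

>>> {"api": "apply_moves", "payload": {"moves": [[[0,0,0.004,0,0,0,1],[0,0,0.004,0,0,0,1],[0,0,0,0,0,0,1]]]}}

```text
time: 13.95
eef_pos: [0.5418, 0.1238, 0.1042]
tcp_rot: [-0.105, 0.994, 0.001, 0.002]
contact_force: [-0.7, 2.0, 0.9]
opening: 0.172
```

```bash
python3 -c "
from h import *
go(.54,.1222,.0912,102.04)"
```

```text
t 13.95 p [0.5418 0.1238 0.1042] jaw 102.05756967322425 open 0.1717263968030104 F [-0.6589  2.0143  0.9266]
shift now-axes [ 0.0021 -0.0012  0.013 ] shift after-turn-axes [ 0.0021 -0.0012  0.013 ] rot [0.0885 0.2411 0.0174]
```

>>> {"api": "apply_moves", "payload": {"moves": [[[0.0015,-0.001,0.003,0.1,0.2,0,1],[0,0,0.004,0,0,0,1],[0,0,0.003,0,0,0,1]]]}}

```text
time: 14.25
eef_pos: [0.5419, 0.1239, 0.0971]
tcp_rot: [-0.105, 0.994, 0.001, 0.002]
contact_force: [-2.8, 1.1, 6.3]
opening: 0.166
```

```bash
python3 -c "
from h import *
go(.54,.1222,.0912,102.04)"
```

```text
t 14.25 p [0.5419 0.1239 0.0971] jaw 102.02472930585978 open 0.16624313026181226 F [-2.7826  1.1026  6.2815]
shift now-axes [ 0.0023 -0.0012  0.0059] shift after-turn-axes [ 0.0022 -0.0012  0.0059] rot [ 0.112   0.2239 -0.0155]
```

>>> {"api": "apply_moves", "payload": {"moves": [[[0,0,0.004,0,0,0,1],[0,0,0.005,0,0,0,1],[0,0,0.006,0,0,0,1],[0,0,0.006,0,0,0,1]]]}}

```text
time: 14.65
eef_pos: [0.5423, 0.124, 0.0912]
tcp_rot: [-0.106, 0.994, 0.0, -0.003]
contact_force: [-16.9, 0.1, 31.1]
opening: 0.174
```

```bash
python3 -c "
from h import *
go(.54,.1222,.0912,102.04)"
```

```text
t 14.65 p [0.5423 0.124  0.0912] jaw 102.12804627771386 open 0.1736298217169784 F [-16.9224   0.07    31.1407]
shift now-axes [ 0.0026 -0.0012  0.    ] shift after-turn-axes [ 0.0026 -0.0012  0.    ] rot [ 0.0906 -0.3725  0.0883]
```

>>> {"api": "apply_moves", "payload": {"moves": [[[0.002,-0.001,0.004,0,0,6,1],[0.001,-0.001,0.004,0,0,8,1],[0,0,0.004,0,0,8,1]]]}}

```text
time: 14.95
eef_pos: [0.5441, 0.1257, 0.0913]
tcp_rot: [0.093, 0.996, 0.004, 0.001]
contact_force: [-10.8, 1.6, 21.4]
opening: 0.172
```

```bash
python3 -c "
from h import *
go(.541,.123,.0912,12.04)"
```

```text
t 14.95 p [0.5441 0.1257 0.0913] jaw 79.37485340392209 open 0.1715568330810518 F [-10.7779   1.6036  21.3567]
shift now-axes [ 0.0026 -0.0033  0.    ] shift after-turn-axes [-0.002  -0.0036  0.0001] rot [ 0.4923 -0.2493 67.3341]
```

>>> {"api": "apply_moves", "payload": {"moves": [[[0.002,-0.003,0.004,0.4,-0.2,8,1],[0.001,-0.001,0.004,0,0,8,1],[0,0,0.004,0,0,8,1]]]}}

```text
time: 15.25
eef_pos: [0.544, 0.1254, 0.0911]
tcp_rot: [0.303, 0.953, 0.003, 0.004]
contact_force: [-11.0, 1.5, 22.3]
opening: 0.171
```

```bash
python3 -c "
from h import *
go(.541,.123,.0912,12.04)"
```

```text
t 15.25 p [0.544  0.1254 0.0911] jaw 54.718519985306074 open 0.1714532321236146 F [-10.9836   1.527   22.3399]
shift now-axes [ 0.0011 -0.0037 -0.0001] shift after-turn-axes [-0.0017 -0.0035 -0.0001] rot [ 0.5716  0.1592 42.6767]
```

>>> {"api": "apply_moves", "payload": {"moves": [[[0.001,-0.003,0.004,0.4,0,8,1],[0,-0.001,0.004,0,0,8,1],[0,-0.001,0.004,0,0,8,1]]]}}

```text
time: 15.55
eef_pos: [0.5433, 0.1242, 0.0912]
tcp_rot: [0.499, 0.867, 0.001, 0.004]
contact_force: [-8.0, 2.0, 18.7]
opening: 0.172
```

```bash
python3 -c "
from h import *
go(.541,.123,.0912,12.04)"
```

```text
t 15.55 p [0.5433 0.1242 0.0912] jaw 30.125448733386673 open 0.17167674355170381 F [-7.9607  2.0307 18.7368]
shift now-axes [ 0.0001 -0.0026 -0.    ] shift after-turn-axes [-0.0007 -0.0025 -0.    ] rot [ 0.4302  0.2856 18.0842]
```

>>> {"api": "apply_moves", "payload": {"moves": [[[0,-0.0025,0.004,0.4,0.2,8,1],[0,-0.001,0.004,0,0,8,1],[0,-0.001,0.004,0,0,3,1],[0,-0.001,0.005,0,0,1.5,1]]]}}

```text
time: 15.95
eef_pos: [0.5424, 0.1235, 0.0911]
tcp_rot: [0.648, 0.762, -0.0, 0.003]
contact_force: [-10.6, 1.8, 26.2]
opening: 0.17
```

```bash
python3 -c "
from h import *
go(.541,.123,.0912,12.04)
print(ctrl.get_state()['wrist_torque'])"
```

```text
t 15.95 p [0.5424 0.1235 0.0911] jaw 9.2898352841806 open 0.1698144773275274 F [-10.5957   1.8453  26.1594]
shift now-axes [-0.0003 -0.0015 -0.0001] shift after-turn-axes [-0.0002 -0.0015 -0.0001] rot [ 0.1729  0.297  -2.7506]
[0.1443 2.0021 0.4017]
```

>>> {"api": "apply_moves", "payload": {"moves": [[[0,-0.001,0.005,0.2,0.2,0.5,1],[0,0,0.005,0,0,0.5,1],[0,0,0.005,0,0,0.5,1],[0,0,0.005,0,0,0.5,1]]]}}

```text
time: 16.35
eef_pos: [0.5426, 0.1236, 0.0912]
tcp_rot: [0.656, 0.755, -0.006, -0.0]
contact_force: [-11.3, 1.0, 25.6]
opening: 0.172
```

```bash
python3 - <<'E'
from h import *
go(.541,.123,.0912,12.04)
for _ in range(5): s=snap('side')[...,::-1];a=snap('top')[...,::-1]
go(.541,.123,.0912,12.04)
B=cv2.resize(s[90:190,260:380],None,fx=6,fy=6,interpolation=cv2.INTER_CUBIC)
cv2.imwrite('pics/f.png',cv2.convertScaleAbs(B,alpha=2))
E
```

```text
t 16.35 p [0.5426 0.1236 0.0912] jaw 7.975734434408216 open 0.17193555210900757 F [-11.3109   0.9886  25.5845]
shift now-axes [-0.0004 -0.0016  0.    ] shift after-turn-axes [-0.0003 -0.0017  0.    ] rot [-0.5253  0.3681 -4.0625]
t 16.85 p [0.5426 0.1236 0.0912] jaw 7.978078707053187 open 0.17158085740089024 F [-13.1759   1.341   24.8569]
shift now-axes [-0.0004 -0.0017  0.0001] shift after-turn-axes [-0.0003 -0.0017  0.    ] rot [-0.5125  0.3633 -4.0602]
```

View pics/f.png

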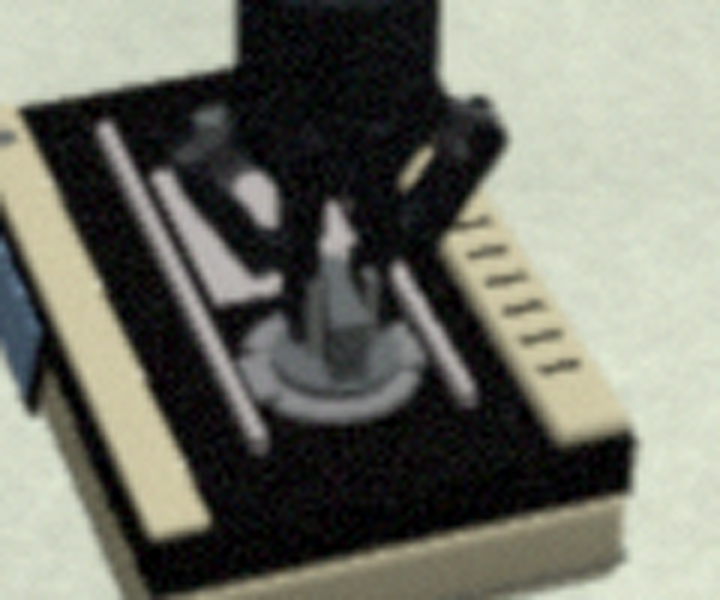

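Flange seated on the collar at about (341,355), bar along the opening direction, plate clear of the port. The plug leans about 2 mm towards +x, so I'll take out that side load and check once more.

>>> {"api": "apply_moves", "payload": {"moves": [[[0,-0.004,0.005,-0.3,0,0,1],[0,-0.004,0.005,0,0,0,1],[0,-0.003,0.005,0,0,0,1]]]}}

```text
time: 17.15
eef_pos: [0.5415, 0.1232, 0.0913]
tcp_rot: [0.655, 0.756, 0.004, 0.01]
contact_force: [-4.5, 3.2, 18.8]
opening: 0.171
```

```bash
python3 - <<'E'
from h import *
go(.541,.123,.0912,12.04)
for _ in range(20): s=snap('side')
go(.541,.123,.0912,12.04)
E
```

```text
t 17.15 p [0.5415 0.1232 0.0913] jaw 8.173660736634922 open 0.17097474110693103 F [-4.4833  3.1584 18.8276]
shift now-axes [-0.0001 -0.0005  0.0001] shift after-turn-axes [-0.0001 -0.0005  0.0001] rot [ 1.078   0.5339 -3.8709]
t 18.15 p [0.5415 0.1232 0.0913] jaw 8.172243221815554 open 0.17189131687735557 F [-3.7921  2.9479 18.1933]
shift now-axes [-0.0001 -0.0005  0.0001] shift after-turn-axes [-0.0001 -0.0005  0.0001] rot [ 1.0475  0.5324 -3.8722]
```

Stable for 1 s: pressed at 18 N, low side load, tool turned 94°, within 2 mm of the axis. Handing in.

```bash
python3 -c "
from h import *
print(ctrl.sign_off())"
```

```text
the job is handed in; nothing more can be done
None
```

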